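Mallet head held hole-up for its new handle

TASK

Two new wooden mallet heads stand on end on the carver's bench; one has the blind hole for its handle bored in one of its four long sides, the other is a plain blank. Find the bored one, turn it so that its hole faces straight up, and finish while still holding it, steady and at least 10 cm clear of the bench, with the gripper leaning well to one side (30 degrees or more from vertical) so that the space above the hole is free and I can push the handle straight down into it. Do not let go of it at the end; leave the blank standing on the bench (put it back on end if you picked it up to look), and do not disturb the handle, the glue bottle, the sharpening stone or the punch block.

Things in the scene. Friction and masses are not known exactly. Their poses are not given: they have to be found in the camera images.
- head: Bored mallet head: brown hardwood, 52 x 52 x 90 mm, darker end pieces, 0.15 to 0.3 kg. Origin at its centre. y: along its length; at the start it stands on end, y straight up, centre 45 mm above the bench. z: out of the blind hole, which is in the middle of one 52 x 90 side (at the start horizontal, in any direction). x: square to the two plain sides beside the hole.
- hole (a point): Centre of the mouth of the blind hole in head, 26 mm from its centre along its z. Hole 22 mm across, 34 mm deep, z axis out of it; same axes as head.
- blank: The other mallet head, same wood, size, end pieces and axes as head, origin at its centre, but with no hole. Starts standing on end in the same way, in any yaw. May be handled, but must be standing on end on the bench at the end.
- handle: The new mallet handle: pale turned wood, 180 mm long, up to 32 mm thick with a 20 mm tenon 30 mm long at one end, lying loose on the bench on the far side of the heads. Origin on its lower side, halfway along; x axis along it, towards the tenon. Leave it alone.
- glue: White glue bottle with orange cap, 56 mm across, 130 mm tall, standing loose to the right (-y) of the heads. Origin at the centre of its base, z up. Leave it alone.
- stone: Grey sharpening stone on a brown wooden base, 200 (x) x 75 (y) x 40 mm tall, lying loose to the left (+y) of the heads. Origin at the centre of its underside. Leave it alone.
- punches: Fixed pale wooden block 70 (x) x 200 (y) x 50 mm tall with six upright steel punches standing up to 136 mm above the bench, at the far left. Origin at the centre of its underside. Do not touch.
There are look-alikes about, which are no part of the job. Several things have the shape of the punches; the one meant has the colours described above.

How it is judged:
By the outcome, as a careful person would: the job done as asked, in the order asked, and still so for the second after the job is handed in, while the arm keeps its last pose, push and grip.
It also fails if it takes over 51 s, if anything falls off the work surface, if the arm or the gripper's body presses on something with over 40 N, if the wrist force passes 120 N, or if a joint passes its speed limit or range.

ROBOT

A 6-joint arm with a two-finger parallel gripper is mounted at the origin on the work surface. World frame = base frame: x ahead of the robot, y to its left, z up, the work surface at z = 0. Lengths are in m, angles in rad, forces in N, time in s.
With the tool pointing down it reaches from about 0.225 to 0.875 m from the base axis. Payload 3.4 kg.
Tool frame: the origin (TCP) lies at the very end of the fingers, on their centre line; the grasp point (between the pads) lies behind it (manip.grasp_offset is the z of the grasp point in the tool frame, in m); z points along the fingers, y is the line along which they close (so a half turn about z gives the same grasp; the last joint's range is limited). The gripper opens to 85 mm and grips with 20 to 120 N. Pads are 22 mm wide; open, the fingers measure 114 mm over their backs; the gripper's body (76 mm by 85 mm) begins 54 mm behind the grasp point. The pads swing forward as they close: fully open they stand 13 mm farther back than shut.
Start: joints at [1.028, 0.276, 1.505, -0, 1.361, -0.121], TCP at [0.235, 0.525, 0.231] pointing down, gripper open.
Joint ranges: [-2.89, 2.89], [-0.75, 2.08], [0.22, 2.7], [-1.18, 4.32], [0.11, 2.71], [-2.7, 2.7]. Speed limits (rad/s): [2.57, 2.57, 3.14, 3.14, 3.14, 3.14].

INTERFACE

Orientations are given as a unit quaternion [w, x, y, z].
In Python, from rig import manip gives the robot as it stands.
- The arm moves only by the shell command python3 -m pendant 'ROWS' [FORCE]. ROWS is JSON, a list of rows, each an object of numbers: "dx", "dy", "dz": the shift along the tool's x, y, z in m; "rx", "ry", "rz": the turn, a rotation vector about the tool's x, y, z in degrees; "hand": the finger opening in m, from 0 to 0.0854. In form: [{"dx": .., "dy": .., "dz": .., "rx": .., "ry": .., "rz": .., "hand": ..}, ...]. A call has 1 to 12 rows; each row shifts and turns the commanded pose from where the row before left it, along the tool's axes as they then stand; what a row does not reach is not made up. A row lasts 1/12 s, in which the tool goes at most 41.7 mm and 7.16 degrees, less where a joint would pass 70% of its speed; a pose out of reach is approached as far as the arm can. A call is refused whole if a number of a shift passes 0.0417 or a number of a turn 7.16, either way. A call with a gripper value outside its range is refused whole. The fingers move at their own pace and stop on an object; FORCE is the grip in N (left out, the last holds). Time passes only in rows, so rows that do not move let the fingers close. It gives the time, the measured TCP pose, the force, the opening and the grip force at its end, in the units of the state.
- manip.get_state(): the state, without advancing time (a new reading comes with each control period).
- manip.get_image(name): name is "scene" or "top" or "wrist"; returns a dict with "frame" (400x640x3 uint8, red, green, blue), "fx", "fy", "cx", "cy" (pixels), "position" and "attitude" of the camera in the world; the wrist camera has in their place "mount" (4x4, takes a point from camera to tool coordinates, whose origin is the TCP and whose axes are the flange's). Camera axes: x right, y up, looking along -z (the intrinsics and any distortion apply to the point x, -y, -z); pixel columns grow to the right and rows downward; lengths in m; the calibration is good to about 2 mm. A picture is of the moment at which its call begins: read the wrist's pose just before it. There is no depth.
- manip.sign_off(): hands the job in; it is judged then, once.
The state is a dict: "clock": time; "qpos": joint angles; "qd": joint speeds; "effort": joint torques, N m; "position": TCP position; "ee_rot": TCP orientation; "contact_force": force on the tool from outside, world axes, zero at the start; "moment": the same for the moment, N m; "width": finger opening in m; "gripper_force": force on a finger pad.
Only numpy, scipy, OpenCV 4.12 (cv2) and the standard library are available. Lean on these libraries where they do the work, as an engineer would, in place of code of your own. Each camera call takes 0.05 s, during which the arm holds its last target. There are 200 camera calls.

## Working session

There is one attempt and no reset: what is moved stays moved. The work goes in short steps, Python scripts to look and compute and a shell command to move; the robot and the scene stay as the last step left them, time stands still between calls to the robot, and variables do not carry over. Pictures are saved under pics/ and viewed, at most 10 in all, crops included, and the job is handed in when it is done.

```bash
mkdir -p pics; ls; python3 - <<'E'
from rig import manip
import cv2,numpy as np
s=manip.get_state();print(s,manip.grasp_offset)
for n in("scene","top","wrist"):
    d=manip.get_image(n);cv2.imwrite(f"pics/{n}0.png",d["frame"][:,:,::-1])
    print(n,{k:v for k,v in d.items() if k!="frame"})
E
```

```text
pics
{'clock': 0.0, 'qpos': array([ 1.02799986e+00,  2.76618617e-01,  1.50614522e+00, -2.21331331e-05,
        1.36073913e+00, -1.20985368e-01]), 'qd': array([-0.00234577,  0.00164783, -0.00145914, -0.00149193, -0.00063797,
       -0.00065623]), 'effort': array([-1.54516871e-03, -4.16774368e+01, -2.45803535e+01, -2.90772969e-04,
        1.11418316e-02, -2.76962044e-05]), 'position': array([0.23513222, 0.52412614, 0.23042146]), 'ee_rot': array([-3.00987912e-04,  2.09343110e-01,  9.77841782e-01, -9.06553307e-04]), 'contact_force': array([0.32713722, 0.58745498, 0.62423127]), 'moment': array([0.01699471, 0.0130217 , 0.02650223]), 'gripper_force': 0.0, 'width': 0.0853516822733161} -0.0187
scene {'fx': 496.1540462853131, 'fy': 496.1540462853131, 'cx': 324.25909464043895, 'cy': 198.21996943902494, 'position': array([ 1.28177363, -0.50243224,  1.25831415]), 'attitude': array([0.8558642 , 0.29198535, 0.13845716, 0.40382006])}
top {'fx': 411.3340498346188, 'fy': 411.3340498346188, 'cx': 324.9332315580724, 'cy': 201.23594613772482, 'position': array([0.29896406, 0.11582892, 1.61732641]), 'attitude': array([ 0.7139224 ,  0.04923333, -0.0656961 , -0.69539551])}
wrist {'fx': 286.7918097605561, 'fy': 286.7918097605561, 'cx': 319.1714802811279, 'cy': 199.34260712863988, 'mount': array([[ 1.07706767e-03,  9.52011244e-01,  3.06061156e-01,
         7.95346628e-02],
       [ 9.99999355e-01, -1.13545416e-03,  1.27364956e-05,
         1.70269514e-04],
       [ 3.59643700e-04,  3.06060945e-01, -9.52011853e-01,
        -1.43756780e-01],
       [ 0.00000000e+00,  0.00000000e+00,  0.00000000e+00,
         1.00000000e+00]])}
```

View pics/scene0.png

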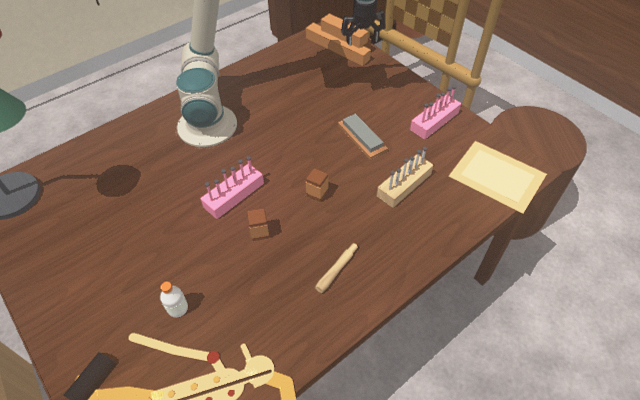

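View pics/top0.png

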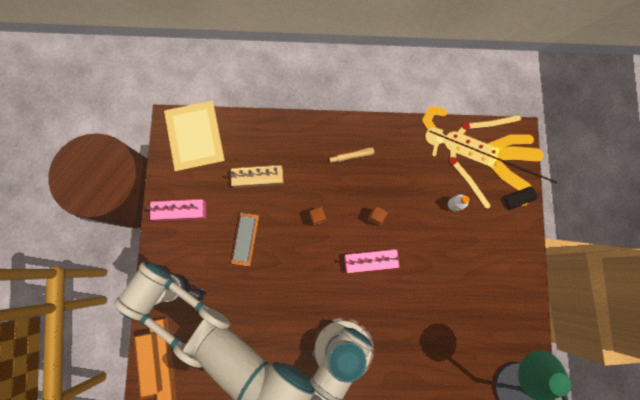

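The scene picture shows the heads at about (317,184) and (259,223). In the top picture they are at (318,215) and (377,215). Next I locate them and zoom in to look for the hole.

```bash
cat > h.py <<'E'
import cv2,numpy as np
from scipy.spatial.transform import Rotation as R
from rig import manip
def Q(q): return R.from_quat(np.r_[q[1:],q[0]])
def cam(d,s=None):
    if "mount" in d:
        T=np.eye(4);T[:3,:3]=Q(s["ee_rot"]).as_matrix();T[:3,3]=s["position"];T=T@d["mount"];return T[:3,:3],T[:3,3]
    return Q(d["attitude"]).as_matrix(),d["position"]
def plane(d,uv,z,s=None):
    M,p=cam(d,s);uv=np.atleast_2d(uv).astype(float)
    r=np.c_[(uv[:,0]-d["cx"])/d["fx"],-(uv[:,1]-d["cy"])/d["fy"],-np.ones(len(uv))]@M.T
    return p+r*((z-p[2])/r[:,2])[:,None]
def proj(d,P,s=None):
    M,p=cam(d,s);c=(np.atleast_2d(P)-p)@M
    return np.c_[d["cx"]+d["fx"]*c[:,0]/-c[:,2],d["cy"]-d["fy"]*c[:,1]/-c[:,2]]
E
python3 - <<'E'
from h import *
d=manip.get_image("top");s=manip.get_image("scene")
hsv=cv2.cvtColor(d["frame"],cv2.COLOR_RGB2HSV)
for u,v in((318,215),(377,215)): print(hsv[v-12:v+13:4,u-12:u+13:4].tolist()[3]); print(plane(d,[u,v],.09))
for n,uv,z in(("glue",(459,203),.07),("hnd",(352,155),.015),("pink",(372,262),.05),("pinkend",(398,258),.05),("pinkend2",(345,263),.05),("stone",(246,240),.04)): print(n,plane(d,uv,z))
a=cv2.resize(s["frame"][155:255,230:345],None,fx=5,fy=5,interpolation=2)
b=cv2.resize(d["frame"][190:240,290:405],None,fx=5,fy=5,interpolation=2)
b=cv2.convertScaleAbs(b,alpha=1.6);a=cv2.convertScaleAbs(a,alpha=1.6)
cv2.imwrite("pics/c.png",np.hstack([a[:, :]])[:,:,::-1]);cv2.imwrite("pics/t.png",b[:,:,::-1])
E
```

```text
[[9, 179, 64], [10, 185, 91], [11, 195, 154], [11, 190, 156], [11, 190, 160], [10, 180, 105], [10, 183, 106]]
[[0.49729179 0.10788124 0.09      ]]
[[9, 158, 68], [10, 176, 81], [11, 186, 158], [11, 189, 159], [11, 191, 160], [12, 192, 154], [9, 176, 107]]
[[ 0.50338667 -0.11358358  0.09      ]]
glue [[ 0.56124664 -0.43251344  0.07      ]]
hnd [[ 0.75438082 -0.02288578  0.015     ]]
pink [[ 0.32902844 -0.10128269  0.05      ]]
pinkend [[ 0.34648238 -0.20012502  0.05      ]]
pinkend2 [[0.32277614 0.00089637 0.05      ]]
stone [[0.40029464 0.37918277 0.04      ]]
```

View pics/c.png

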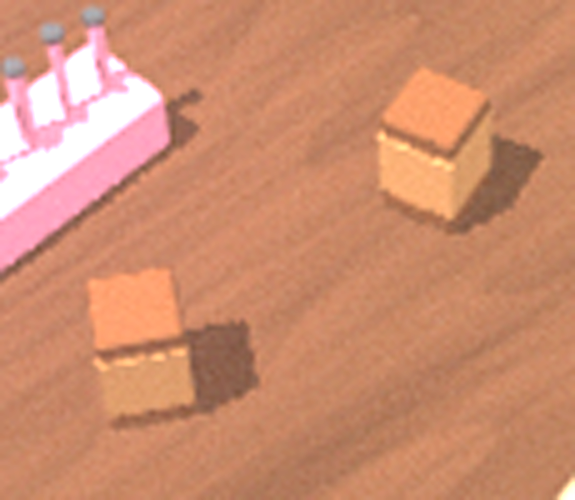

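Neither head shows a hole on its +x or -y sides, so the hole is on a hidden side. I'll look with the wrist camera from the near left.

```bash
python3 -m pendant '[{"dx":-0.019,"dy":-0.026},{"dx":-0.019,"dy":-0.026},{"dx":-0.019,"dy":-0.026},{"dx":-0.019,"dy":-0.026},{"dx":-0.019,"dy":-0.026},{"dx":-0.019,"dy":-0.026},{"dx":-0.019,"dy":-0.026},{"rz":7},{"rz":7},{"rz":7},{"rz":7},{"rz":7}]'
python3 -m pendant '[{"ry":-7},{"ry":-7},{"ry":-7},{"ry":-7},{},{}]'
python3 - <<'E'
from h import *
s=manip.get_state();d=manip.get_image("wrist");print(s["position"],s["ee_rot"],s["qpos"])
print(proj(d,[[.497,.108,.045],[.503,-.114,.045]],s))
cv2.imwrite("pics/w1.png",d["frame"][:,:,::-1])
E
```

```text
[0.235278   0.5244264  0.23091544] [-1.30277481e-04  2.09328343e-01  9.77845327e-01 -3.80824469e-04] [ 1.02804024e+00  2.76244522e-01  1.50544115e+00 -1.85553203e-06
  1.36071196e+00 -1.20979592e-01]
[[150.16581517 424.56219336]
 [ 43.92679054 464.20593216]]invalid input
invalid input
```

View pics/w1.png

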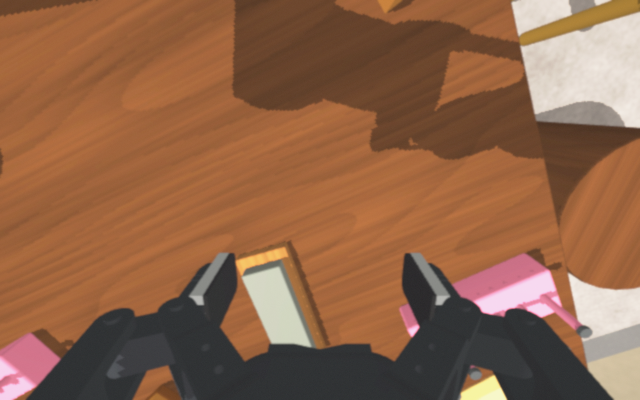

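```bash
python3 -m pendant '[{"dx":-0.019,"dy":-0.026,"dz":0,"rx":0,"ry":0,"rz":0,"hand":0.0854}]'; python3 -m pendant '[{"dx":-0.019,"dy":-0.026,"hand":0.0854}]';python3 -m pendant '[{"dx":-0.019,"dy":-0.026,"dz":0,"rx":0,"ry":0,"rz":0}]'; python3 -m pendant 2>&1 | head -5
```

```text
clock: 0.38
position: [0.2421, 0.4973, 0.2308]
ee_rot: [-0.0, 0.208, 0.978, 0.002]
contact_force: [1.0, 0.1, 0.9]
width: 0.0851
gripper_force: 0.0
invalid inputinvalid input
invalid input
```

```bash
python3 -m pendant '[{"dx":-0.028,"dy":-0.03,"dz":0,"rx":0,"ry":0,"rz":0,"hand":0.0854},{"dx":-0.028,"dy":-0.03,"dz":0,"rx":0,"ry":0,"rz":0,"hand":0.0854},{"dx":-0.028,"dy":-0.03,"dz":0,"rx":0,"ry":0,"rz":0,"hand":0.0854},{"dx":-0.028,"dy":-0.03,"dz":0,"rx":0,"ry":0,"rz":0,"hand":0.0854},{"dx":0,"dy":-0.03,"dz":0,"rx":0,"ry":0,"rz":0,"hand":0.0854},{"dx":0,"dy":0,"dz":0,"rx":0,"ry":0,"rz":7,"hand":0.0854},{"dx":0,"dy":0,"dz":0,"rx":0,"ry":0,"rz":7,"hand":0.0854},{"dx":0,"dy":0,"dz":0,"rx":0,"ry":0,"rz":7,"hand":0.0854},{"dx":0,"dy":0,"dz":0,"rx":0,"ry":0,"rz":7,"hand":0.0854},{"dx":0,"dy":0,"dz":0,"rx":0,"ry":0,"rz":7,"hand":0.0854}]'
python3 -m pendant '[{"dx":0,"dy":0,"dz":-0.02,"rx":0,"ry":-7,"rz":0,"hand":0.0854},{"dx":0,"dy":0,"dz":-0.02,"rx":0,"ry":-7,"rz":0,"hand":0.0854},{"dx":0,"dy":0,"dz":-0.02,"rx":0,"ry":-7,"rz":0,"hand":0.0854},{"dx":0,"dy":0,"dz":-0.02,"rx":0,"ry":-7,"rz":0,"hand":0.0854},{"dx":0,"dy":0,"dz":-0.02,"rx":0,"ry":-7,"rz":0,"hand":0.0854},{"dx":0,"dy":0,"dz":0,"rx":0,"ry":0,"rz":0,"hand":0.0854},{"dx":0,"dy":0,"dz":0,"rx":0,"ry":0,"rz":0,"hand":0.0854}]'
python3 - <<'E'
from h import *
s=manip.get_state();d=manip.get_image("wrist");print(s["position"],s["ee_rot"],s["qpos"])
print(proj(d,[[.497,.108,.045],[.503,-.114,.045]],s))
cv2.imwrite("pics/w2.png",d["frame"][:,:,::-1])
E
```

```text
clock: 1.22
position: [0.2829, 0.3102, 0.2315]
ee_rot: [0.0, 0.496, 0.868, 0.0]
contact_force: [-0.3, 0.2, -0.7]
width: 0.0856
gripper_force: 0.0
clock: 1.8
position: [0.2698, 0.3328, 0.3261]
ee_rot: [0.261, 0.469, 0.83, -0.148]
contact_force: [0.4, 0.5, -0.1]
width: 0.0855
gripper_force: 0.0
[0.26978719 0.33281001 0.32608703] [ 0.26149512  0.46903352  0.83042561 -0.14839529] [ 1.1344275   0.20340908  1.53260114 -0.50447815  1.75367172  0.58729608]
[[358.46742007 196.42091563]
 [307.23862315 242.66141386]]
```

View pics/w2.png

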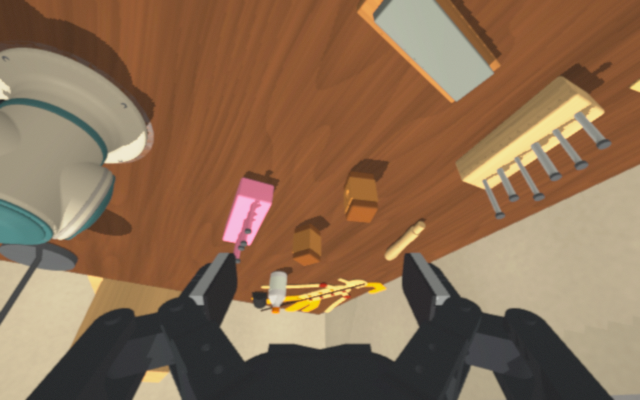

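The left head is at (360,197) and the right one at (308,243). The left one shows something at (347,190), so I zoom in.

```bash
python3 - <<'E'
import cv2
f=cv2.imread("pics/w2.png")[165:275,270:400]
cv2.imwrite("pics/w2c.png",cv2.convertScaleAbs(cv2.resize(f,None,fx=5,fy=5,interpolation=2),alpha=1.3))
E
```

```text
(no output)
```

View pics/w2c.png

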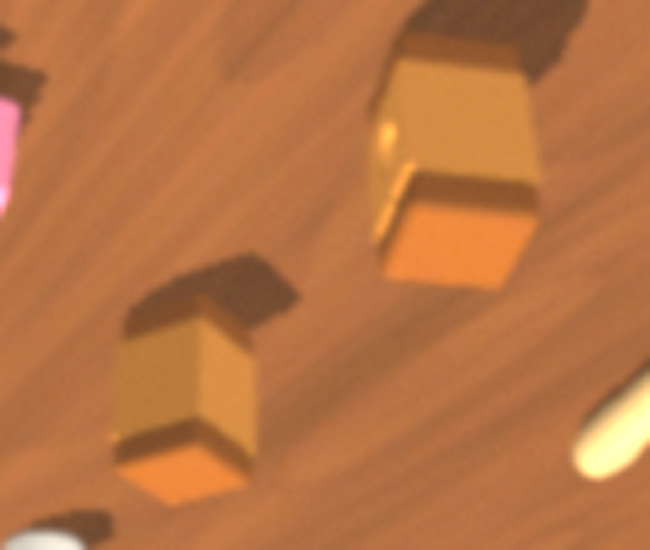

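The left head carries the hole, on the sliver side at crop (388,135), and the right head's sides are plain. Its top corners in the crop are about (405,200), (538,210), (495,290) and (385,278).

```bash
python3 - <<'E'
from h import *
s=manip.get_state();d=manip.get_image("wrist")
c=np.array([(405,200),(538,210),(495,290),(385,278)])/5.+[270,165]-.4
P=plane(d,c,.09,s);print(P.round(4),P.mean(0))
e=np.diff(np.r_[P,P[:1]],axis=0);print(np.linalg.norm(e,axis=1),np.degrees(np.arctan2(e[:,1],e[:,0])))
t=manip.get_image("top")
for n,im,u in(("top",t,(318,215)),):
    hsv=cv2.cvtColor(im["frame"],cv2.COLOR_RGB2HSV);m=((hsv[...,2]>125)&(hsv[...,1]>150)).astype(np.uint8)
    n_,l,st,ct=cv2.connectedComponentsWithStats(m)
    for k in range(1,n_):
        if 40<st[k,4]<600 and abs(ct[k]-[347,215]).max()<60:
            r=cv2.minAreaRect(np.argwhere(l==k)[:,::-1].astype(np.float32));b=plane(t,cv2.boxPoints(r),.09)
            e=np.diff(b,axis=0);print(ct[k],plane(t,ct[k],.09),r,np.degrees(np.arctan2(e[:,1],e[:,0])))
h=plane(d,np.array([388,135])/5.+[270,165]-.4,.045,s);print("hole",h)
E
```

```text
[[0.4612 0.1237 0.09  ]
 [0.5069 0.144  0.09  ]
 [0.5279 0.0928 0.09  ]
 [0.4853 0.0772 0.09  ]] [0.4953222 0.1094138 0.09     ]
[0.04995462 0.05536169 0.0453946  0.05232133] [  23.9826456   -67.66812073 -159.94278488  117.34831887]
[317.95081967 214.81967213] [[0.49796653 0.10808351 0.09      ]] ((318.0172424316406, 215.2930908203125), (15.041321754455566, 13.55575942993164), 68.19859313964844) [ -66.38485276 -156.93672052  113.43782218]
[379.20903955 214.40112994] [[ 0.50588386 -0.12190076  0.09      ]] ((379.17694091796875, 214.31539916992188), (13.519783973693848, 13.27171516418457), 29.744882583618164) [ -28.97554029 -118.68424366  150.73987706]
hole [[0.46867366 0.10694012 0.045     ]]
```

The bored head is the left one: centre about (0.497, 0.108), hole normal about -157°. I'll move above it with tool x at azimuth 23°, so the fingers close on the plain sides.

```bash
python3 -m pendant '[{"dx":0,"dy":0,"dz":0,"rx":0,"ry":7,"rz":0,"hand":0.0854},{"dx":0,"dy":0,"dz":0,"rx":0,"ry":7,"rz":0,"hand":0.0854},{"dx":0,"dy":0,"dz":0,"rx":0,"ry":7,"rz":0,"hand":0.0854},{"dx":0,"dy":0,"dz":0,"rx":0,"ry":7,"rz":0,"hand":0.0854},{"dx":0,"dy":0,"dz":0,"rx":0,"ry":7,"rz":0,"hand":0.0854}]'
python3 -m pendant '[{"dx":-0.034,"dy":0.009,"dz":0.014,"rx":0,"ry":0,"rz":0,"hand":0.0854},{"dx":-0.034,"dy":0.009,"dz":0.014,"rx":0,"ry":0,"rz":0,"hand":0.0854},{"dx":-0.034,"dy":0.009,"dz":0.014,"rx":0,"ry":0,"rz":0,"hand":0.0854},{"dx":-0.034,"dy":0.009,"dz":0.014,"rx":0,"ry":0,"rz":0,"hand":0.0854},{"dx":-0.034,"dy":0.009,"dz":0.014,"rx":0,"ry":0,"rz":0,"hand":0.0854},{"dx":-0.034,"dy":0.009,"dz":0.014,"rx":0,"ry":0,"rz":0,"hand":0.0854},{"dx":-0.034,"dy":0.009,"dz":0.014,"rx":0,"ry":0,"rz":0,"hand":0.0854},{"dx":-0.034,"dy":0.009,"dz":0.014,"rx":0,"ry":0,"rz":0,"hand":0.0854},{"dx":-0.034,"dy":0.009,"dz":0.014,"rx":0,"ry":0,"rz":0,"hand":0.0854}]'
python3 -m pendant '[{"dx":0,"dy":0,"dz":0,"rx":0,"ry":0,"rz":7,"hand":0.0854},{"dx":0,"dy":0,"dz":0,"rx":0,"ry":0,"rz":7,"hand":0.0854},{"dx":0,"dy":0,"dz":0,"rx":0,"ry":0,"rz":7,"hand":0.0854},{"dx":0,"dy":0,"dz":0,"rx":0,"ry":0,"rz":7,"hand":0.0854},{"dx":0,"dy":0,"dz":0,"rx":0,"ry":0,"rz":7,"hand":0.0854},{"dx":0,"dy":0,"dz":0,"rx":0,"ry":0,"rz":7,"hand":0.0854},{"dx":0,"dy":0,"dz":0,"rx":0,"ry":0,"rz":7,"hand":0.0854},{"dx":0,"dy":0,"dz":0,"rx":0,"ry":0,"rz":7,"hand":0.0854},{"dx":0,"dy":0,"dz":0,"rx":0,"ry":0,"rz":7,"hand":0.0854},{"dx":0,"dy":0,"dz":0,"rx":0,"ry":0,"rz":7,"hand":0.0854},{"dx":0,"dy":0,"dz":0,"rx":0,"ry":0,"rz":7,"hand":0.0854},{"dx":0,"dy":0,"dz":0,"rx":0,"ry":0,"rz":7,"hand":0.0854}]'
python3 -m pendant '[{"dx":0,"dy":0,"dz":0,"rx":0,"ry":0,"rz":7,"hand":0.0854},{"dx":0,"dy":0,"dz":0,"rx":0,"ry":0,"rz":7,"hand":0.0854},{"dx":0,"dy":0,"dz":0,"rx":0,"ry":0,"rz":0,"hand":0.0854},{"dx":0,"dy":0,"dz":0,"rx":0,"ry":0,"rz":0,"hand":0.0854}]'
python3 - <<'E'
from h import *
s=manip.get_state();d=manip.get_image("wrist");print(s["position"],s["qpos"]);M=Q(s["ee_rot"]).as_matrix();print(M.round(3))
print(proj(d,[[.497,.108,.09]],s))
cv2.imwrite("pics/w3.png",d["frame"][:,:,::-1])
E
```

```text
clock: 2.37
position: [0.2712, 0.33, 0.3286]
ee_rot: [-0.001, 0.495, 0.869, 0.004]
contact_force: [-0.5, 0.1, -0.1]
width: 0.0854
gripper_force: 0.0
clock: 3.12
position: [0.4975, 0.1062, 0.2009]
ee_rot: [0.0, 0.495, 0.869, 0.001]
contact_force: [0.0, 1.3, -0.2]
width: 0.0856
gripper_force: 0.0
clock: 4.12
position: [0.4965, 0.1078, 0.2015]
ee_rot: [0.0, 0.95, 0.311, 0.001]
contact_force: [0.8, 0.7, -0.3]
width: 0.0852
gripper_force: 0.0
clock: 4.45
position: [0.4967, 0.1083, 0.2014]
ee_rot: [0.0, 0.98, 0.198, 0.0]
contact_force: [-0.3, 0.0, -0.1]
width: 0.0856
gripper_force: 0.0
[0.49671656 0.10825804 0.20135793] [7.75945274e-02 1.95022359e-01 1.69290622e+00 8.22365930e-05
 1.25278827e+00 1.24932235e+00]
[[ 0.921  0.389  0.001]
 [ 0.389 -0.921  0.   ]
 [ 0.001  0.    -1.   ]]
[[320.35304531 194.82472766]]
```

View pics/w3.png

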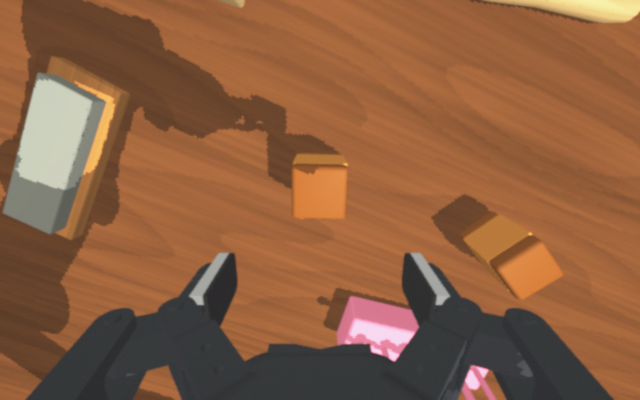

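The head's top face spans about (293,164) to (347,219) and is nearly square to the image. I measure it finely.

```bash
python3 - <<'E'
from h import *
s=manip.get_state();d=manip.get_image("wrist");f=d["frame"]
hsv=cv2.cvtColor(f,cv2.COLOR_RGB2HSV);sub=hsv[150:235,280:360];print(hsv[150:235:8,320].tolist(),hsv[190,285:360:8].tolist())
v=int(np.median(hsv[175:210,305:335,2]));hh=np.median(hsv[175:210,305:335].reshape(-1,3),0)
m=(np.abs(hsv.astype(int)-hh)<[3,25,25]).all(2).astype(np.uint8);m=cv2.morphologyEx(m,cv2.MORPH_OPEN,np.ones((3,3)))
n,l,st,c=cv2.connectedComponentsWithStats(m);k=l[191,320];print(st[k])
r=cv2.minAreaRect(np.argwhere(l==k)[:,::-1].astype(np.float32));P=plane(d,cv2.boxPoints(r),.09,s);print(r,P.mean(0))
e=np.diff(P,axis=0);print(np.linalg.norm(e,axis=1),np.degrees(np.arctan2(e[:,1],e[:,0])))
M=Q(s["ee_rot"]).as_matrix();print("tool err",(P.mean(0)-s["position"])@M,"toolx",np.degrees(np.arctan2(M[1,0],M[0,0])))
E
```

```text
[[12, 152, 109], [15, 170, 181], [13, 177, 141], [13, 175, 223], [13, 176, 223], [13, 178, 223], [13, 177, 222], [13, 179, 221], [13, 184, 219], [12, 159, 170], [12, 159, 162]] [[12, 161, 169], [13, 182, 178], [13, 182, 219], [13, 181, 220], [13, 179, 222], [13, 175, 224], [13, 172, 225], [13, 175, 225], [11, 161, 166], [12, 159, 164]]
[ 295  169   52   51 2443]
((320.5, 194.0), (50.0, 51.0), 90.0) [0.49725168 0.10819984 0.09      ]
[0.04610522 0.04861521 0.04877146] [ -67.0474787  -155.40602626  112.96290462]
tool err [0.00021162 0.00045913 0.11127103] toolx 22.879516193635325
```

```bash
python3 -m pendant '[{"dx":0,"dy":0,"dz":0.036,"rx":0,"ry":0,"rz":0,"hand":0.0854},{"dx":0,"dy":0,"dz":0.036,"rx":0,"ry":0,"rz":0,"hand":0.0854},{"dx":0,"dy":0,"dz":0.036,"rx":0,"ry":0,"rz":0,"hand":0.0854},{"dx":0,"dy":0,"dz":0.028,"rx":0,"ry":0,"rz":0,"hand":0.0854},{"dx":0,"dy":0,"dz":0.014,"rx":0,"ry":0,"rz":0,"hand":0.0854},{"dx":0,"dy":0,"dz":0.01,"rx":0,"ry":0,"rz":0,"hand":0.0854},{"dx":0,"dy":0,"dz":0,"rx":0,"ry":0,"rz":0,"hand":0.0854}]'
python3 -m pendant '[{"dx":0,"dy":0,"dz":0,"rx":0,"ry":0,"rz":0,"hand":0.03},{"dx":0,"dy":0,"dz":0,"rx":0,"ry":0,"rz":0,"hand":0.03},{"dx":0,"dy":0,"dz":0,"rx":0,"ry":0,"rz":0,"hand":0.03},{"dx":0,"dy":0,"dz":0,"rx":0,"ry":0,"rz":0,"hand":0.03},{"dx":0,"dy":0,"dz":0,"rx":0,"ry":0,"rz":0,"hand":0.03},{"dx":0,"dy":0,"dz":0,"rx":0,"ry":0,"rz":0,"hand":0.03},{"dx":0,"dy":0,"dz":0,"rx":0,"ry":0,"rz":0,"hand":0.03},{"dx":0,"dy":0,"dz":0,"rx":0,"ry":0,"rz":0,"hand":0.03}]' 60
```

```text
clock: 5.13
position: [0.4957, 0.1093, 0.0391]
ee_rot: [-0.0, 0.98, 0.198, -0.002]
contact_force: [0.5, 0.5, -1.5]
width: 0.0854
gripper_force: 0.0
clock: 5.8
position: [0.4985, 0.1096, 0.0425]
ee_rot: [0.0, 0.98, 0.198, 0.002]
contact_force: [-0.3, -1.7, 5.6]
width: 0.0515
gripper_force: 62.6
```

Gripped (51.5 mm, 62 N). I lift it and fit a simple arm model from the readings, to choose a reachable final pose.

```bash
python3 -m pendant '[{"dx":0,"dy":0,"dz":-0.015,"rx":0,"ry":0,"rz":0,"hand":0.03},{"dx":0,"dy":0,"dz":-0.035,"rx":0,"ry":0,"rz":0,"hand":0.03},{"dx":0,"dy":0,"dz":-0.035,"rx":0,"ry":0,"rz":0,"hand":0.03},{"dx":0,"dy":0,"dz":-0.035,"rx":0,"ry":0,"rz":0,"hand":0.03},{"dx":0,"dy":0,"dz":-0.035,"rx":0,"ry":0,"rz":0,"hand":0.03},{"dx":0,"dy":0,"dz":-0.035,"rx":0,"ry":0,"rz":0,"hand":0.03},{"dx":0,"dy":0,"dz":-0.035,"rx":0,"ry":0,"rz":0,"hand":0.03},{"dx":0,"dy":0,"dz":-0.035,"rx":0,"ry":0,"rz":0,"hand":0.03},{"dx":0,"dy":0,"dz":0,"rx":0,"ry":0,"rz":0,"hand":0.03}]'
cat > k.py <<'E'
from h import *
from scipy.optimize import least_squares
def rots(q):
    y=lambda a:R.from_euler('y',a)
    A=R.from_euler('z',q[0]);B=A*y(q[1]);C=B*y(q[2]);D=C*R.from_euler('z',q[3]);E=D*y(q[4]);return A,B,C,D,E,E*R.from_euler('z',q[5])
def rows(q):
    A,B,C,D,E,F=rots(q);X,Y,Z=np.eye(3)
    return np.c_[A.apply(X),A.apply(Y),Z,B.apply(Z),B.apply(X),C.apply(Z),E.apply(Z),D.apply(Y)]
E
python3 - <<'E'
from k import *
s=manip.get_state()
D=[([1.02799986,.276618617,1.50614522,0,1.36073913,-.120985],[.23513,.52413,.2304],[-.0003,.20934,.97784,-.0009]),
([1.1344275,.20340908,1.53260114,-.50447815,1.75367172,.58729608],[.26978719,.33281001,.32608703],[.26149512,.46903352,.83042561,-.14839529]),
([.0775945,.19502236,1.69290622,0,1.25278827,1.24932235],[.4967,.1083,.2014],[0,.98,.198,0]),
(s["qpos"],s["position"],s["ee_rot"])]
print(s["position"],s["qpos"],s["contact_force"],s["gripper_force"],s["width"])
for q,p,o in D:
    print((rots(q)[5].inv()*Q(o)).as_matrix().round(2).tolist())
    # alternative: q4 as pitch
A=np.vstack([rows(q) for q,_,_ in D]);b=np.concatenate([p for _,p,_ in D])
x,res,rk,sv=np.linalg.lstsq(A,b,rcond=1e-3);print(x.round(3),(A@x-b).round(3),rk)
E
```

```text
clock: 6.55
position: [0.5002, 0.1101, 0.3085]
ee_rot: [0.001, 0.98, 0.198, 0.007]
contact_force: [1.2, 1.1, -2.0]
width: 0.0518
gripper_force: 63.5
[0.50024135 0.11010456 0.30846029] [8.05400786e-02 1.36903136e-01 1.49904022e+00 2.79925546e-04
 1.49120565e+00 1.25244391e+00] [ 1.19438921  1.06330581 -1.98532629] 63.472376614809036 0.05179092420008476
[[0.0, -1.0, -0.0], [1.0, 0.0, -0.0], [0.0, -0.0, 1.0]]
[[0.0, -1.0, 0.0], [1.0, 0.0, -0.0], [0.0, 0.0, 1.0]]
[[-0.0, -1.0, 0.0], [1.0, -0.0, -0.0], [0.0, 0.0, 1.0]]
[[0.0, -1.0, 0.0], [1.0, 0.0, 0.0], [-0.0, 0.0, 1.0]]
[-0.004  0.069  0.13   0.576  0.003  0.421  0.363  0.001] [-0.001 -0.002  0.001 -0.001 -0.001  0.     0.008  0.    -0.002 -0.004
 -0.001  0.001] 8
```

```bash
cat >> k.py <<'E'
X=np.array([-.004,.069,.13,.576,.003,.421,.363,.001]);Rt=np.array([[0,-1,0],[1,0,0],[0,0,1.]])
lo=np.array([-2.89,-.75,.22,-1.18,.11,-2.7]);hi=np.array([2.89,2.08,2.7,4.32,2.71,2.7])
def ik(p,Rd,q0):
    f=lambda q:np.r_[rows(q)@X-p,.3*(R.from_matrix(Rd).inv()*(rots(q)[5]*R.from_matrix(Rt))).as_rotvec()]
    r=least_squares(f,np.clip(q0,lo+.01,hi-.01),bounds=(lo,hi));return r.x,np.linalg.norm(r.fun)
E
python3 - <<'E'
from k import *
s=manip.get_state();q0=s["qpos"];R0=Q(s["ee_rot"]);p0=s["position"]
for tgt in([.5,.1,.31],[.5,.1,.4],[.6,.1,.4],[.6,.0,.45],[.65,.0,.5],[.5,-.1,.4]):
  for yaw in(-84,-98,-112,-126,-140,-154):
    q=q0.copy();ok=[];mq=9;dmax=0
    path=[(p0+(np.array(tgt)-p0)*t,yaw*t,0) for t in np.linspace(.05,1,20)]+[(np.array(tgt),yaw,-85*t) for t in np.linspace(.08,1,13)]
    for p,a,b in path:
        Rd=(R0*R.from_euler('z',a,degrees=True)*R.from_euler('y',b,degrees=True)).as_matrix()
        qn,e=ik(p,Rd,q);ok.append(e);dmax=max(dmax,abs(qn-q).max());q=qn;mq=min(mq,np.minimum(q-lo,hi-q).min())
    if max(ok)<.01: print(tgt,yaw,"err %.3f margin %.2f step %.2f"%(max(ok),mq,dmax),q.round(2))
E
```

```text
[0.5, 0.1, 0.31] -84 err 0.009 margin 0.00 step 0.12 [ 0.73  0.52  1.79 -1.18  1.83  0.82]
```

```bash
python3 - <<'E'
from k import *
res=[]
for x in(.5,.6,.7,.8):
 for z in(.3,.4,.5,.6,.7):
  for az in range(-120,121,20):
    a=np.radians(az);tz=np.array([np.cos(a),np.sin(a),0]);tx=np.array([0,0,-1.]);Rd=np.c_[tx,np.cross(tz,tx),tz]
    for seed in([.1,-.2,1.4,-.3,.6,-1],[-.3,0,1.5,1.2,1.2,-2],[.1,.3,1.7,-1,1.5,0],[.3,.3,1.7,3,1,1.5]):
      q,e=ik(np.array([x,0,z]),Rd,np.array(seed))
      if e<.004: res.append((np.minimum(q-lo,hi-q).min(),x,z,az,q.round(2)))
res.sort(key=lambda r:-r[0])
for r in res[:14]:print(r)
print("low");[print(r) for r in res if r[2]<.55 and r[0]>.1][:12]
E
```

```text
(np.float64(0.5907599154139835), 0.8, 0.4, 0, array([-0.16,  0.22,  2.11,  2.92,  0.78,  1.73]))
(np.float64(0.5716159457516174), 0.8, 0.3, -20, array([0.12, 0.43, 2.13, 3.69, 1.06, 1.28]))
(np.float64(0.5685401847464524), 0.8, 0.3, 20, array([-0.41,  0.43,  2.13,  2.3 ,  1.16,  1.99]))
(np.float64(0.5545271996808383), 0.7, 0.3, 40, array([-0.65,  0.44,  2.12,  1.76,  1.45,  2.15]))
(np.float64(0.5430327827553176), 0.5, 0.3, 80, array([-0.81,  0.53,  1.92,  1.05,  1.96,  2.16]))
(np.float64(0.5306956148348441), 0.8, 0.4, -20, array([0.12, 0.28, 2.02, 3.79, 0.85, 1.11]))
(np.float64(0.507822442629366), 0.6, 0.3, 60, array([-0.78,  0.49,  2.02,  1.37,  1.72,  2.19]))
(np.float64(0.5035103980798707), 0.5, 0.3, 60, array([-0.93,  0.4 ,  2.2 ,  1.21,  1.78,  2.08]))
(np.float64(0.4999013031088442), 0.5, 0.3, 100, array([-0.67,  0.66,  1.65,  0.92,  2.16,  2.2 ]))
(np.float64(0.49990130199585625), 0.5, 0.3, 100, array([-0.67,  0.66,  1.65,  0.92,  2.16,  2.2 ]))
(np.float64(0.4820127118770068), 0.8, 0.4, 20, array([-0.41,  0.28,  2.03,  2.19,  1.  ,  2.22]))
(np.float64(0.4818313742598592)
[... 6033 characters left out ...]
.98,  1.01]))
(np.float64(0.15905349695999327), 0.5, 0.5, 0, array([-0.52, -0.5 ,  2.41,  2.08,  0.61,  2.54]))
(np.float64(0.15671512633839102), 0.5, 0.4, 20, array([-1.01, -0.19,  2.54,  1.72,  1.42,  2.35]))
(np.float64(0.15524945134567192), 0.6, 0.3, -20, array([0.21, 0.22, 2.54, 3.73, 1.25, 1.36]))
(np.float64(0.1516706044232321), 0.6, 0.3, 20, array([-0.69,  0.22,  2.55,  2.07,  1.38,  1.9 ]))
(np.float64(0.11849613359905309), 0.6, 0.5, 20, array([-0.69, -0.16,  2.22,  1.84,  1.11,  2.58]))
(np.float64(0.11394112542581691), 0.6, 0.4, 100, array([-0.59,  0.69,  1.3 ,  1.2 ,  2.25,  2.59]))
(np.float64(0.1139410927919089), 0.6, 0.4, 100, array([-0.59,  0.69,  1.3 ,  1.2 ,  2.25,  2.59]))
```

```bash
python3 - <<'E'
from k import *
s=manip.get_state();R0=Q(s["ee_rot"]);p0=s["position"]
for tgt in([.5,0.05,.32],[.5,.1,.35],[.6,.1,.35],[.55,.1,.4],[.75,0,.36]):
  for az in(20,40,60,80,100,120):
    a=np.radians(az);tz=np.array([np.cos(a),np.sin(a),0]);tx=np.array([0,0,-1.]);Rf=R.from_matrix(np.c_[tx,np.cross(tz,tx),tz])
    v=(R0.inv()*Rf).as_rotvec();q=s["qpos"].copy();E=[];mq=9;dm=0;zm=9
    for t in np.linspace(.05,1,20):
        qn,e=ik(p0+(np.array(tgt)-p0)*t,(R0*R.from_rotvec(v*t)).as_matrix(),q);E.append(e);dm=max(dm,abs(qn-q).max());q=qn;mq=min(mq,np.minimum(q-lo,hi-q).min())
    if max(E)<.01:print(tgt,az,np.degrees(v).round(1),"%.3f marg %.2f step %.2f"%(max(E),mq,dm),q.round(2))
E
```

```text
[0.5, 0.05, 0.32] 40 [117.4 -18.2 119. ] 0.000 marg 0.18 step 0.09 [-0.93  0.16  2.52  1.52  1.6   2.03]
[0.5, 0.05, 0.32] 60 [105.4 -36.1 106.7] 0.000 marg 0.45 step 0.08 [-0.86  0.32  2.25  1.28  1.75  2.11]
[0.5, 0.05, 0.32] 80 [ 92.3 -51.1  93.4] 0.000 marg 0.52 step 0.07 [-0.74  0.47  1.98  1.11  1.92  2.18]
[0.5, 0.05, 0.32] 100 [ 78.4 -63.4  79.2] 0.000 marg 0.47 step 0.08 [-0.61  0.6   1.7   0.98  2.12  2.23]
[0.5, 0.05, 0.32] 120 [ 63.8 -73.3  64.4] 0.000 marg 0.38 step 0.09 [-0.47  0.73  1.45  0.86  2.33  2.24]
[0.5, 0.1, 0.35] 40 [117.4 -18.2 119. ] 0.000 marg 0.17 step 0.10 [-0.81  0.04  2.53  1.62  1.54  2.13]
[0.5, 0.1, 0.35] 60 [105.4 -36.1 106.7] 0.000 marg 0.41 step 0.08 [-0.77  0.23  2.29  1.37  1.72  2.18]
[0.5, 0.1, 0.35] 80 [ 92.3 -51.1  93.4] 0.000 marg 0.46 step 0.08 [-0.67  0.39  2.01  1.19  1.9   2.24]
[0.5, 0.1, 0.35] 100 [ 78.4 -63.4  79.2] 0.000 marg 0.41 step 0.08 [-0.54  0.54  1.74  1.06  2.09  2.29]
[0.5, 0.1, 0.35] 120 [ 63.8 -73.3  64.4] 0.000 marg 0.38 step 0.09 [-0.4   0.67  1.47  0.94  2.31  2.32]
[0.6, 0.1, 0.35] 40 [117.4 -18.2 119. ] 0.000 marg 
[... 601 characters left out ...]
 -36.1 106.7] 0.000 marg 0.34 step 0.08 [-0.69  0.21  2.13  1.45  1.69  2.36]
[0.55, 0.1, 0.4] 80 [ 92.3 -51.1  93.4] 0.000 marg 0.28 step 0.08 [-0.61  0.39  1.86  1.29  1.91  2.42]
[0.55, 0.1, 0.4] 100 [ 78.4 -63.4  79.2] 0.000 marg 0.22 step 0.09 [-0.5   0.55  1.56  1.17  2.13  2.48]
[0.55, 0.1, 0.4] 120 [ 63.8 -73.3  64.4] 0.000 marg 0.17 step 0.10 [-0.38  0.71  1.27  1.11  2.37  2.53]
[0.75, 0, 0.36] 40 [117.4 -18.2 119. ] 0.000 marg 0.37 step 0.11 [-0.59  0.4   1.96  1.77  1.37  2.33]
[0.75, 0, 0.36] 60 [105.4 -36.1 106.7] 0.000 marg 0.21 step 0.08 [-0.61  0.57  1.65  1.52  1.64  2.49]
[0.75, 0, 0.36] 80 [ 92.3 -51.1  93.4] 0.000 marg 0.05 step 0.09 [-0.57  0.76  1.27  1.39  1.92  2.65]
```

```bash
python3 -m pendant '[{"dx":0,"dy":0,"dz":-0.02,"rx":0,"ry":0,"rz":0,"hand":0.03},{"dx":0,"dy":0,"dz":-0.02,"rx":0,"ry":0,"rz":0,"hand":0.03},{"dx":0,"dy":0,"dz":0,"rx":3.3,"ry":-2.6,"rz":3.3,"hand":0.03},{"dx":0,"dy":0,"dz":0,"rx":3.3,"ry":-2.6,"rz":3.3,"hand":0.03},{"dx":0,"dy":0,"dz":0,"rx":3.3,"ry":-2.6,"rz":3.3,"hand":0.03},{"dx":0,"dy":0,"dz":0,"rx":3.3,"ry":-2.6,"rz":3.3,"hand":0.03},{"dx":0,"dy":0,"dz":0,"rx":3.3,"ry":-2.6,"rz":3.3,"hand":0.03},{"dx":0,"dy":0,"dz":0,"rx":3.3,"ry":-2.6,"rz":3.3,"hand":0.03},{"dx":0,"dy":0,"dz":0,"rx":3.3,"ry":-2.6,"rz":3.3,"hand":0.03},{"dx":0,"dy":0,"dz":0,"rx":3.3,"ry":-2.6,"rz":3.3,"hand":0.03}]'
python3 -m pendant '[{"dx":0,"dy":0,"dz":0,"rx":3.3,"ry":-2.6,"rz":3.3,"hand":0.03},{"dx":0,"dy":0,"dz":0,"rx":3.3,"ry":-2.6,"rz":3.3,"hand":0.03},{"dx":0,"dy":0,"dz":0,"rx":3.3,"ry":-2.6,"rz":3.3,"hand":0.03},{"dx":0,"dy":0,"dz":0,"rx":3.3,"ry":-2.6,"rz":3.3,"hand":0.03},{"dx":0,"dy":0,"dz":0,"rx":3.3,"ry":-2.6,"rz":3.3,"hand":0.03},{"dx":0,"dy":0,"dz":0,"rx":3.3,"ry":-2.6,"rz":3.3,"hand":0.03},{"dx":0,"dy":0,"dz":0,"rx":3.3,"ry":-2.6,"rz":3.3,"hand":0.03},{"dx":0,"dy":0,"dz":0,"rx":3.3,"ry":-2.6,"rz":3.3,"hand":0.03}]'
python3 -c "
from h import *
s=manip.get_state();print(s['qpos'].round(2),s['position'],Q(s['ee_rot']).as_matrix().round(3))"
```

```text
clock: 7.38
position: [0.4974, 0.1095, 0.34]
ee_rot: [-0.186, 0.957, -0.038, -0.22]
contact_force: [0.2, -0.3, -2.5]
width: 0.0517
gripper_force: 63.3
clock: 8.05
position: [0.4976, 0.1094, 0.3395]
ee_rot: [-0.346, 0.802, -0.268, -0.407]
contact_force: [0.1, 0.4, -2.8]
width: 0.0514
gripper_force: 63.4
[-0.35  0.51  1.39  0.73  2.13  1.96] [0.49763963 0.10940365 0.33949358] [[ 0.525 -0.711 -0.468]
 [-0.148 -0.617  0.773]
 [-0.838 -0.336 -0.429]]
```

```bash
python3 -m pendant '[{"dx":0,"dy":0,"dz":0,"rx":3.3,"ry":-2.6,"rz":3.3,"hand":0.03},{"dx":0,"dy":0,"dz":0,"rx":3.3,"ry":-2.6,"rz":3.3,"hand":0.03},{"dx":0,"dy":0,"dz":0,"rx":3.3,"ry":-2.6,"rz":3.3,"hand":0.03},{"dx":0,"dy":0,"dz":0,"rx":3.3,"ry":-2.6,"rz":3.3,"hand":0.03},{"dx":0,"dy":0,"dz":0,"rx":3.3,"ry":-2.6,"rz":3.3,"hand":0.03},{"dx":0,"dy":0,"dz":0,"rx":3.3,"ry":-2.6,"rz":3.3,"hand":0.03},{"dx":0,"dy":0,"dz":0,"rx":3.3,"ry":-2.6,"rz":3.3,"hand":0.03},{"dx":0,"dy":0,"dz":0,"rx":3.3,"ry":-2.6,"rz":3.3,"hand":0.03},{"dx":0,"dy":0,"dz":0,"rx":0,"ry":0,"rz":0,"hand":0.03},{"dx":0,"dy":0,"dz":0,"rx":0,"ry":0,"rz":0,"hand":0.03},{"dx":0,"dy":0,"dz":0,"rx":0,"ry":0,"rz":0,"hand":0.03}]'
python3 - <<'E'
from h import *
s=manip.get_state();M=Q(s['ee_rot']).as_matrix();print(s['qpos'].round(2),s['position'],M.round(3))
# rotvec in tool axes bringing -x (hole) to up
u=M.T@[0,0,1];print("fix deg",np.degrees(np.cross([-1,0,0],u)))
out=[]
for n,sc in(("scene",5),("top",6)):
    d=manip.get_image(n);c=proj(d,s['position'])[0].astype(int);f=d["frame"][c[1]-40:c[1]+40,c[0]-45:c[0]+45];out.append(cv2.resize(f,(395,351),interpolation=2))
cv2.imwrite("pics/f1.png",np.hstack(out)[:,:,::-1])
E
```

```text
clock: 8.97
position: [0.4975, 0.1096, 0.3406]
ee_rot: [-0.458, 0.539, -0.458, -0.538]
contact_force: [0.5, 0.1, -3.0]
width: 0.0515
gripper_force: 63.5
[-0.54  0.56  1.75  1.05  2.06  2.27] [0.49753721 0.1095862  0.34062834] [[ 0.001 -0.987 -0.161]
 [-0.001 -0.161  0.987]
 [-1.    -0.001 -0.001]]
fix deg [ 0.         -0.08057678  0.04347166]
```

View pics/f1.png

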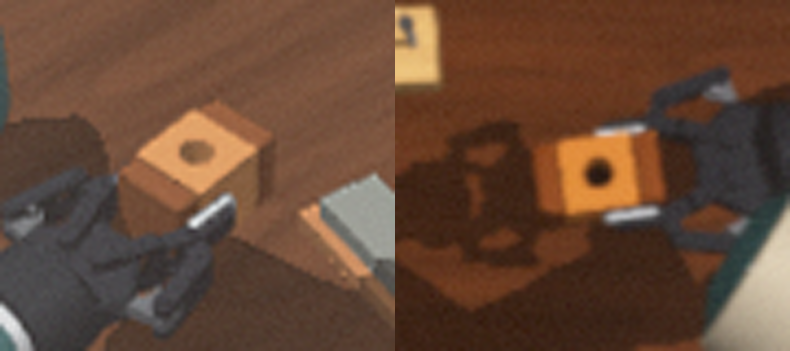

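The hole shows as a dark disc facing up, at (197,152) in the scene crop and (598,172) in the top crop. The gripper is horizontal beside it, nothing is above it, and the tool axes are within 0.1° of target. I'll check the steadiness and the other objects by number, then hand in.

```bash
python3 -m pendant '[{"dx":0,"dy":0,"dz":0,"rx":0,"ry":0,"rz":0,"hand":0.03},{"dx":0,"dy":0,"dz":0,"rx":0,"ry":0,"rz":0,"hand":0.03},{"dx":0,"dy":0,"dz":0,"rx":0,"ry":0,"rz":0,"hand":0.03},{"dx":0,"dy":0,"dz":0,"rx":0,"ry":0,"rz":0,"hand":0.03}]'
python3 - <<'E'
from h import *
print(abs(manip.get_state()["qd"]).max())
d=manip.get_image("top")["frame"].astype(int);o=cv2.imread("pics/top0.png")[:,:,::-1].astype(int)
for n,(u,v) in dict(handle=(352,155),stone=(246,240),blank=(377,215),glue=(459,203),punch=(257,176)).items(): print(n,abs(d-o)[v-6:v+7,u-6:u+7].mean())
print(manip.sign_off())
E
```

```text
clock: 9.4
position: [0.4971, 0.1098, 0.341]
ee_rot: [0.458, -0.538, 0.458, 0.539]
contact_force: [-0.0, -0.7, -3.2]
width: 0.0517
gripper_force: 63.5
0.0036035996765961626
handle 6.461538461538462
stone 13.469428007889546
blank 82.44378698224853
glue 3.201183431952663
punch 4.159763313609467
the job is handed in; nothing more can be done
None
```

The job is handed in at about 9.5 s: the bored head is gripped steady about 30 cm above the bench, hole straight up, with the gripper horizontal beside it; I never touched the blank, though my last top-view check at its spot was inconclusive (probably the arm blocking the view).

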